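# Rebuild the sample scale at the fruit dryer

## Robot

A 6-joint arm with a two-finger parallel gripper is mounted at the origin on the work surface. World frame = base frame: x ahead of the robot, y to its left, z up, the work surface at z = 0. Lengths are in mm, angles in rad, forces in N, time in s.
With the tool pointing down it reaches from about 200 to 875 mm from the base axis. Payload 3.4 kg.
Tool frame: the origin (TCP) lies between the finger pads; the fingertips stand 8 mm ahead of it and the grasp point (between the pads) lies 11 mm behind it; z points along the fingers, y is the direction in which the jaws open and shut (so a half turn about z gives the same grasp; the last joint's range is limited). The gripper opens to 94 mm and grips with 3 to 60 N. Pads are 16 mm wide; open, the fingers measure 119 mm over their backs; the gripper's body (75 mm by 177 mm) begins 78 mm behind the grasp point.
Start: joints at [1.072, 0.276, 1.505, -0, 1.361, -0.121], TCP at [212.124, 534.479, 213.493] pointing down, gripper open.
Joint ranges: [-2.89, 2.89], [-0.75, 2.08], [0.22, 2.7], [-1.18, 4.32], [0.11, 2.71], [-2.7, 2.7]. Speed limits (rad/s): [2.57, 2.57, 3.14, 3.14, 3.14, 3.14].

## Interface

Orientations are given as a unit quaternion [x, y, z, w].
In Python, from bench import monitor, imaging, manip gives the robot as it stands. The module is installed in compiled form; this text tells all that it offers.
- The arm moves only by the shell command python3 -m crank 'ROWS'. ROWS is JSON, a list of rows, each an object with "xyz": the shift along the world's x, y, z in mm, a list of three; "turn": the turn about the world's z in rad; "grip": the finger opening in mm, from 0 to 94. A call has 1 to 10 rows; each row shifts and turns the commanded pose from where the row before left it; what a row does not reach is not made up. A row lasts 1/8 s, in which the tool goes at most 62.5 mm and 10.7 degrees, less where a joint would pass 70% of its speed; a pose out of reach is approached as far as the arm can. A call with a gripper value outside its range is refused whole. The fingers move at their own pace and stop on an object; the grip force is fixed at half the most. Time passes only in rows, so rows that do not move let the fingers close. It gives the time, the measured TCP pose, the force and the opening at its end, in the units of the state.
- monitor.get_obs(): the state, without advancing time (a new reading comes with each control period).
- imaging.get_image(name): name is "scene" or "top" or "wrist"; returns a dict with "image" (480x640x3 uint8, blue, green, red), "vertical_fov" (degrees; the focal length in pixels is half the picture's height over the tangent of half this angle, whatever the lens; pixels are square), "cx", "cy" (the principal point, pixels), "k1" (the pictures are not rectified: a ray, as slopes to the right and down, at radius r is drawn at 1 + k1 r^2 times it, then the intrinsics apply), "rvec" (rotation vector, rad) and "tvec" (3), from world to camera coordinates, as OpenCV has them; the wrist camera has in their place "tool_from_camera" (4x4, takes a point from camera to tool coordinates, whose origin is the TCP and whose axes are the flange's). Camera axes: x right, y down, z forward; pixel columns grow to the right and rows downward; lengths in mm; the calibration is good to about 2 mm. A picture is of the moment at which its call begins: read the wrist's pose just before it. There is no depth.
- manip.sign_off(): hands the job in, once; it reports no verdict.
The state is a dict: "time_s": time; "qpos": joint angles; "joint_vel": joint speeds; "joint_torque": joint torques, N m; "ee_pos": TCP position; "tool_rot": TCP orientation; "wrist_force": force on the tool from outside, world axes, zero at the start; "wrist_torque": the same for the moment, N m; "width": finger opening in mm.
Only numpy, scipy, OpenCV 4.12 (cv2) and the standard library are available. Lean on these libraries where they do the work, as an engineer would, in place of code of your own. Each camera call takes 0.05 s, during which the arm holds its last target. There are 200 camera calls.

## Task

Put the little sample scale back together: thread the slim coil spring over the upright rod until it stands fully down on the collar, twisting it a little if the coils snag, and let go of it. Then fit the pan's sleeve over the same rod and lower it gently, without dropping it, so that the pan hangs freely at the side, carried by the spring. Leave everything else on the bench where it is.

Things in the scene. Friction and masses are not known exactly. Their poses are not given: they have to be found in the camera images.
- rod_tip (a point): Centre of the top end of the upright bare steel rod of the scale stand, 115 mm above the bench. The rod is 12 mm thick, its top tapered (4 mm across at the very top, full thickness from 7 mm lower). It stands in the middle of a fixed wooden plinth 110 x 110 x 14 mm. z is up along the rod.
- rod_seat (a point): Point on the rod's axis at the upper face of the steel collar (28 mm across) at the rod's foot, 30 mm above the bench: the spring stands here. Exactly 85 mm below the rod's tip. z is up.
- spring_center (a point): Centre of the slim steel coil spring, half-way up. It is the taller and thinner of two springs and stands upright on the bench: 50 mm tall, 22 mm outside, 15 mm bore, wire 3 mm, about 50 g, flat closed ends; open right through. z is its axis, up. Its centre is 25 mm above its foot. It shortens about 1 mm for each 0.4 N along its axis, 12 mm at most.
- spring_foot (a point): Centre of the lower end of the slim spring. z is its axis, up.
- sleeve_center (a point): Centre, half-way up, of the upright sleeve of the pan carrier, 22 mm above its foot. The sleeve is a steel tube 44 mm tall, 23 mm outside, 15 mm bore, open right through, with a flange 32 mm across and 4 mm thick round its foot. z is up along the sleeve, +x points to the pan.
- sleeve_foot (a point): Centre of the lower end of the sleeve (underside of the flange), level with the pan's underside. In place it rests on the spring's upper end, about 5 mm lower than the unloaded spring stands, and may lean a few degrees for play. Same axes.
- spring: The slim coil spring itself; its origin is the centre of its foot, z up its axis.
- carrier: The pan carrier, lying on the bench: sleeve, flat arm (12 mm wide, 4 mm thick) from the flange along +x, and round pan 72 mm across, 14 mm tall, centred 78 mm from the sleeve's axis. Origin at the centre of the sleeve's foot, z up the sleeve. 0.17 to 0.26 kg, its centre of mass about 18 mm off the sleeve's axis towards the pan.
- fat_spring: Another steel spring, short and wide, 37 mm across and 34 mm tall: does not belong to the scale, leave alone. Origin at the centre of its foot.
- jar: Glass jar with steel lid, 72 mm across, 100 mm tall, leave alone. Origin at the centre of its foot.
- dish: White bowl, 100 mm across, 30 mm tall, leave alone. Origin at the centre of its foot.
- driver: Screwdriver lying on the bench, leave alone. Its x axis points from handle to tip.
- washer: Large flat steel washer, 40 mm across, 5 mm thick, leave alone.
- offcut: Piece of timber 140 x 45 x 22 mm lying flat, leave alone. Origin at the centre of its underside, x along it.
Not all that is in view belongs to the job. Of the things like the part that bears rod_tip, leave any that is turquoise; of the rest the larger one is meant.

How it is judged (in metres and radians):
On the way, in this order (a step that is already met when the one before it is completed fails the run):
1. the slim spring is threaded on the rod, stands on the collar and has been let go (horizontal distance between spring_foot and rod_seat below 0.006 m and z of spring_foot in the frame of rod_seat below 0.005 m and angle between spring's own z axis and vertical below 0.15 rad and contact force between spring and the fingers below 0.1 N), for 0.2 s.
2. the sleeve is on the rod, its foot at least 15 mm below the rod's tip (horizontal distance between sleeve_foot and rod_tip below 0.006 m and z of sleeve_foot in the frame of rod_tip below -0.015 m and angle between carrier's own z axis and vertical below 0.2 rad), for 0.1 s.
At the end, for the whole second after the job is handed in: Slim spring on the rod: foot within 6 mm of the axis and 5 mm of the collar, upright within 0.15 rad. Sleeve on the same rod: foot within 7 mm of the axis, 34 to 53 mm above the collar, upright within 0.15 rad, pressing on the spring with over 0.4 N. Both at rest (under 0.03 m/s) (horizontal distance between spring_foot and rod_seat below 0.006 m and z of spring_foot in the frame of rod_seat below 0.005 m and angle between each of spring, carrier's own z axis and vertical below 0.15 rad and horizontal distance between sleeve_foot and rod_seat below 0.007 m and z of sleeve_foot in the frame of rod_seat between 0.034 and 0.053 m and contact force between carrier and spring above 0.4 N and linear speed of each of carrier, spring below 0.03 m/s); the robot touches nothing.
It fails at once if the pan carrier is dropped down the rod (faster than 0.5 m/s on the rod) (horizontal distance between sleeve_foot and rod_tip below 0.008 m and z of sleeve_foot in the frame of rod_tip below 0 m and linear speed of carrier above 0.5 m/s).
It fails at once if one of the other things on the bench is moved more than 40 mm (distance of any of fat_spring, jar, dish, driver, washer, offcut from where it was at the start of the episode above 0.04 m).
It also fails if it takes over 66 s, if anything falls off the work surface, if the arm or the gripper's body presses on something with over 40 N, if the wrist force passes 120 N, or if a joint passes its speed limit or range.

## Working session

There is one attempt and no reset: what is moved stays moved. The work goes in short steps, Python scripts to look and compute and a shell command to move; the robot and the scene stay as the last step left them, time stands still between calls to the robot, and variables do not carry over. Pictures are saved under pics/ and viewed, about 8 in all and at most 12, crops included, and the job is handed in when it is done.

```bash
mkdir -p pics; cat > h.py <<'E'
import numpy as np, cv2
from bench import monitor, imaging, manip
from scipy.spatial.transform import Rotation as R
def cam(name):
    o=monitor.get_obs(); d=imaging.get_image(name); im=d["image"]
    f=im.shape[0]/2/np.tan(np.radians(d["vertical_fov"])/2)
    K=np.array([[f,0,d["cx"]],[0,f,d["cy"]],[0,0,1.]]); D=np.array([d["k1"],0,0,0.])
    if "rvec" in d:
        Rm=R.from_rotvec(np.ravel(d["rvec"])).as_matrix().T; C=-Rm@np.ravel(d["tvec"])
    else:
        T=np.array(d["tool_from_camera"]); Rt=R.from_quat(o["tool_rot"]).as_matrix()
        Rm=Rt@T[:3,:3]; C=Rt@T[:3,3]+np.array(o["ee_pos"])
    return dict(im=im,K=K,D=D,R=Rm,C=C)
def ray(c,uv):
    p=cv2.undistortPoints(np.array([[uv]],float),c["K"],c["D"])[0,0]
    return c["R"]@np.array([p[0],p[1],1])
def onz(c,uv,z):
    r=ray(c,uv); return c["C"]+r*(z-c["C"][2])/r[2]
def proj(c,P):
    r=c["R"].T
    return cv2.projectPoints(np.array([P],float),cv2.Rodrigues(r)[0],-r@c["C"],c["K"],c["D"])[0][0,0]
E
python3 - <<'E'
from h import *
for n in("scene","top"):
    c=cam(n);cv2.imwrite(f"pics/{n}0.png",c["im"]);print(n,c["C"].round(),c["K"][0,0],c["D"][0])
o=monitor.get_obs();print(o["time_s"],o["wrist_force"],o["tool_rot"])
E
```

```text
scene [1177. -790.  938.] 579.3301173314441 -0.10611607966293646
top [ 351.   62. 1116.] 475.0482280654008 -0.05053540424692772
0.1 [ 0.76050521  0.00773657 -0.99855779] [ 1.87766177e-01  9.82213431e-01 -7.64310062e-04 -2.35539001e-04]
```

View pics/scene0.png

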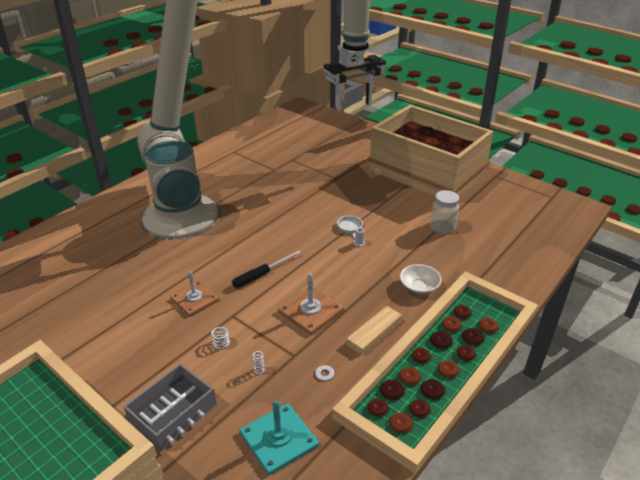

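View pics/top0.png

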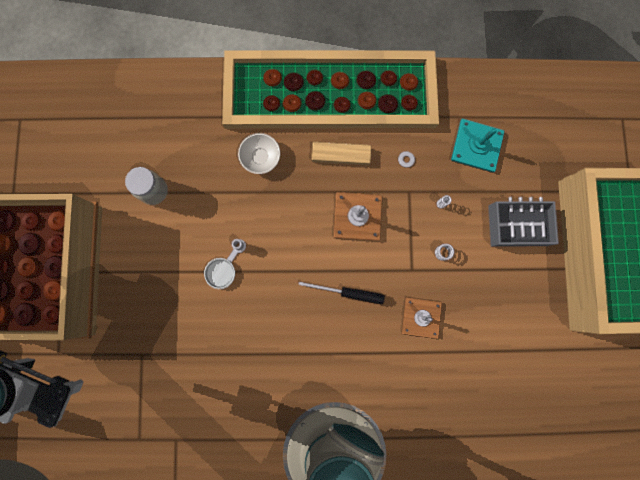

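The scene picture shows three stands: turquoise at top-view (480,145), larger wooden at (358,217) and small wooden at (423,318). The turquoise one is excluded, so the larger wooden one is meant. The slim spring is at (445,202), the fat spring at (445,252), and the carrier sleeve at (238,245) with its pan at (220,273). I'll confirm these in one crop.

```bash
python3 - <<'E'
from h import *
t=cv2.imread("pics/top0.png");s=cv2.imread("pics/scene0.png")
r=lambda a,x,y,w,h,k:cv2.resize(a[y:y+h,x:x+w],None,fx=k,fy=k,interpolation=cv2.INTER_CUBIC)
a=np.hstack([r(t,325,180,145,75,2.75),r(t,195,225,73,75*1,2.75)])
b=np.hstack([r(s,270,265,80,70,3.5),r(s,235,335,50,70,3.5),r(s,325,210,50,70,3.5)])
w=max(a.shape[1],b.shape[1]);p=lambda q:cv2.copyMakeBorder(q,0,4,0,w-q.shape[1],0)
o=np.vstack([p(a),p(b)]);print(o.shape);cv2.imwrite("pics/crop1.png",o)
c=cam("top")
for n,uv,z in [("rodplinth",(358,217),14),("tip",(358,217),115),("spring top",(445,201),50),("sleeve",(238,244),44),("pan",(220,273),14)]:print(n,onz(c,uv,z).round())
E
```

```text
(459, 630, 3)
rodplinth [539. -62.  14.]
tip [522. -51. 115.]
spring top [ 569. -260.   50.]
sleeve [473. 215.  44.]
pan [409. 260.  14.]
```

View pics/crop1.png

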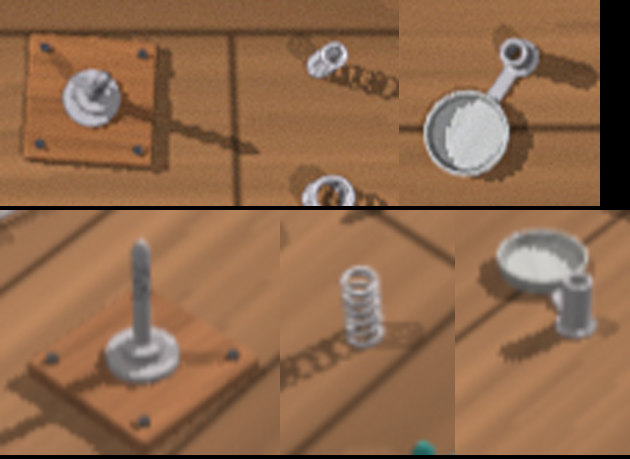

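The crop confirms the larger wooden stand with its collar and bare rod (tip near top (363.5,208), scene (310,273)). It also confirms the slim spring (top-view rim (446.5,200), scene (258,354)) and the carrier (bore (237,243.5)).

```bash
python3 - <<'E'
from h import *
t=cam("top");s=cam("scene")
for n,c,uv,z in [("tip",t,(363.5,208),115),("tip",s,(310.3,273.6),115),("collar",t,(358.5,215.3),30),("spr top",t,(446.5,200.4),50),("spr top",s,(258.1,354.1),50),("spr foot",s,(259,371.6),0),("spr foot",t,(441,204),0),("sleeve",t,(236.8,243.5),44),("sleeve",s,(360.4,230.9),44)]:print(n,onz(c,uv,z).round(1))
im=t["im"].astype(int);hsv=cv2.cvtColor(t["im"],cv2.COLOR_BGR2HSV)
print(hsv[197,340],hsv[185,400],hsv[230,370])
o=monitor.get_obs();print(R.from_quat(o["tool_rot"]).as_matrix().round(2),o["time_s"])
d=imaging.get_image("wrist");print(np.array(d["tool_from_camera"]).round(2),d["vertical_fov"])
E
```

```text
tip [541.2 -62.8 115. ]
tip [544.8 -60.8 115. ]
collar [540.2 -61.4  30. ]
spr top [ 570.6 -263.5   50. ]
spr top [ 575.4 -262.1   50. ]
spr foot [ 576.6 -265.9    0. ]
spr foot [ 572.1 -265.     0. ]
sleeve [474.3 218.   44. ]
sleeve [480.7 215.6  44. ]
[144  19  68] [ 13 131 140] [ 12 153 163]
[[-0.93  0.37 -0.  ]
 [ 0.37  0.93 -0.  ]
 [ 0.   -0.   -1.  ]] 0.25
[[   0.     -0.96   -0.27   80.08]
 [   1.      0.      0.      1.16]
 [  -0.     -0.27    0.96 -171.04]
 [   0.      0.      0.      1.  ]] 69.61923868110944
```

```bash
python3 -m crank '[{"xyz":[38,-45,0],"turn":0,"grip":94},{"xyz":[38,-45,0],"turn":0,"grip":94},{"xyz":[38,-45,0],"turn":0,"grip":94},{"xyz":[38,-45,0],"turn":0,"grip":94},{"xyz":[38,-45,0],"turn":0,"grip":94},{"xyz":[38,-45,0],"turn":0,"grip":94},{"xyz":[38,-45,0],"turn":0,"grip":94},{"xyz":[0,0,0],"turn":0,"grip":94},{"xyz":[0,0,0],"turn":0,"grip":94}]'
python3 -c "
from h import *
import pickle
c=cam('wrist');pickle.dump(c,open('c_car.pkl','wb'))"
python3 -m crank '[{"xyz":[10,-46,0],"turn":0,"grip":94},{"xyz":[10,-46,0],"turn":0,"grip":94},{"xyz":[10,-46,0],"turn":0,"grip":94},{"xyz":[10,-46,0],"turn":0,"grip":94},{"xyz":[10,-46,0],"turn":0,"grip":94},{"xyz":[14,-46,0],"turn":0,"grip":94},{"xyz":[0,0,0],"turn":0,"grip":94},{"xyz":[0,0,0],"turn":0,"grip":94}]'
python3 -c "
from h import *
import pickle
c=cam('wrist');pickle.dump(c,open('c_rod.pkl','wb'))"
python3 -m crank '[{"xyz":[8,-50,0],"turn":0,"grip":94},{"xyz":[8,-50,0],"turn":0,"grip":94},{"xyz":[8,-50,0],"turn":0,"grip":94},{"xyz":[7,-52,0],"turn":0,"grip":94},{"xyz":[0,0,0],"turn":0,"grip":94},{"xyz":[0,0,0],"turn":0,"grip":94}]'
python3 -c "
from h import *
import pickle
c=cam('wrist');pickle.dump(c,open('c_spr.pkl','wb'))
im=[pickle.load(open(f'c_{n}.pkl','rb'))['im'] for n in('car','rod','spr')]
cv2.imwrite('pics/w1.png',np.vstack([np.hstack([cv2.resize(i,(400,300)) for i in im[:2]]),np.hstack([cv2.resize(im[2],(400,300)),np.zeros((300,400,3),np.uint8)])]))"
```

```text
time_s: 1.42
ee_pos: [477.7, 219.6, 213.3]
tool_rot: [0.188, 0.982, 0.0, -0.001]
wrist_force: [0.1, -0.1, 0.1]
width: 94.0
time_s: 2.48
ee_pos: [541.6, -54.7, 213.4]
tool_rot: [0.187, 0.982, 0.001, -0.0]
wrist_force: [-0.1, 0.5, -0.3]
width: 93.9
time_s: 3.28
ee_pos: [573.0, -256.4, 213.4]
tool_rot: [0.187, 0.982, 0.001, -0.0]
wrist_force: [-0.3, 1.3, -0.2]
width: 94.0
```

View pics/w1.png

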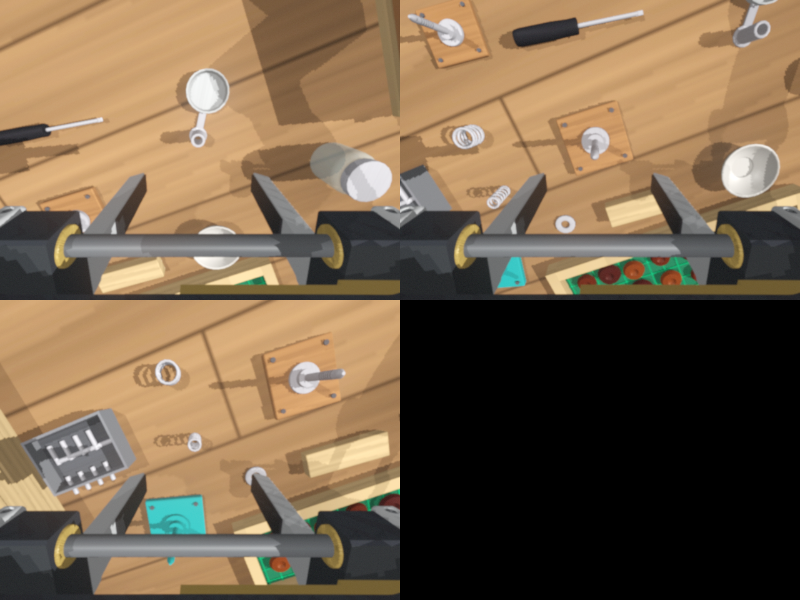

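The panels show the carrier (bore about (318,218), pan (331,144)), the rod on the big wooden stand (tip about (312,245)) and the slim spring (top about (312,222)). I'll enlarge these three for exact pixels.

```bash
python3 -c "
from h import *
import pickle
o=[]
for n,x,y in(('car',295,190),('rod',270,200),('spr',285,195)):
    c=pickle.load(open(f'c_{n}.pkl','rb'));q=cv2.resize(c['im'][y:y+64,x:x+64],(384,384),interpolation=cv2.INTER_CUBIC)[:,:384]
    for k in range(0,64,10):cv2.line(q,(k*6,0),(k*6,5),(0,0,255),1);cv2.line(q,(0,k*6),(5,k*6),(0,0,255),1)
    o.append(q[:, :266] if 0 else cv2.resize(q,(266,266)))
cv2.imwrite('pics/w2.png',cv2.resize(np.hstack(o),None,fx=1,fy=1))"
```

```text
(no output)
```

View pics/w2.png

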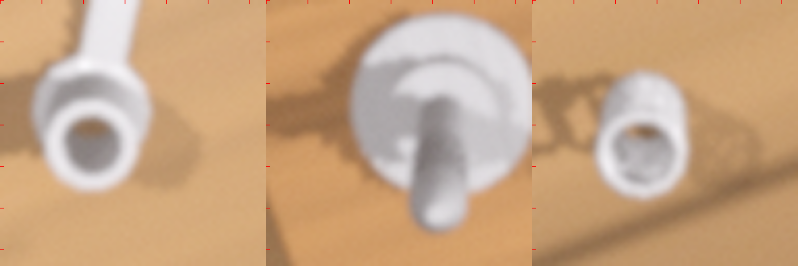

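```bash
python3 -c "
from h import *
import pickle
for n,uv,z in(('car',(316.9,224.65),44),('car',(331,144),14),('rod',(311.4,251),115),('spr',(311.5,232.8),50)):
    c=pickle.load(open(f'c_{n}.pkl','rb'));print(n,onz(c,uv,z).round(1),c['C'].round(1))
o=monitor.get_obs();print(o['ee_pos'],o['qpos'])"
```

```text
car [475.3 221.3  44. ] [403.9 250.1 384.4]
car [407.9 263.7  14. ] [403.9 250.1 384.4]
rod [543.2 -59.3 115. ] [467.7 -24.4 384.5]
spr [ 575.3 -262.1   50. ] [ 499.1 -226.2  384.5]
[ 573.03228264 -256.11650662  213.5568975 ] [-5.31720764e-01  3.55982318e-01  1.38569646e+00  1.01175429e-03
  1.40090924e+00 -1.72693892e+00]
```

```bash
python3 -m crank '[{"xyz":[1.5,-6,-50],"turn":0,"grip":60},{"xyz":[0,0,-50],"turn":0,"grip":50},{"xyz":[0,0,-50],"turn":0,"grip":50},{"xyz":[0,0,-30],"turn":0,"grip":50},{"xyz":[0,0,-14.5],"turn":0,"grip":50},{"xyz":[0,0,0],"turn":0,"grip":50},{"xyz":[0,0,0],"turn":0,"grip":50}]'
python3 -m crank '[{"xyz":[0,0,0],"turn":0,"grip":30},{"xyz":[0,0,0],"turn":0,"grip":24},{"xyz":[0,0,0],"turn":0,"grip":10},{"xyz":[0,0,0],"turn":0,"grip":10},{"xyz":[0,0,0],"turn":0,"grip":10},{"xyz":[0,0,0],"turn":0,"grip":10}]'
python3 -m crank '[{"xyz":[0,0,25],"turn":0,"grip":10},{"xyz":[0,0,50],"turn":0,"grip":10},{"xyz":[0,0,50],"turn":0,"grip":10},{"xyz":[0,0,15],"turn":0,"grip":10},{"xyz":[0,0,0],"turn":0,"grip":10},{"xyz":[0,0,0],"turn":0,"grip":10}]'
python3 -c "
from h import *
import pickle
c=cam('wrist');c['o']=monitor.get_obs();pickle.dump(c,open('c_held.pkl','wb'))
q=proj(c,c['o']['ee_pos']);print(q)
x,y=int(q[0])-60,int(q[1])-60
print(x,y)
w=cv2.resize(c['im'][y:y+120,x:x+120],(480,480),interpolation=cv2.INTER_CUBIC)
cv2.imwrite('pics/w3.png',w)"
```

```text
time_s: 4.2
ee_pos: [575.8, -264.6, 20.6]
tool_rot: [0.187, 0.982, -0.0, 0.001]
wrist_force: [0.3, 0.6, 0.1]
width: 50.2
time_s: 4.95
ee_pos: [574.7, -264.7, 19.2]
tool_rot: [0.188, 0.982, -0.0, 0.0]
wrist_force: [0.8, -0.6, 2.3]
width: 20.9
time_s: 5.7
ee_pos: [573.3, -263.8, 156.6]
tool_rot: [0.188, 0.982, 0.001, -0.002]
wrist_force: [0.6, 0.7, -0.4]
width: 20.8
[315.13493272 299.02107722]
255 239
```

View pics/w3.png

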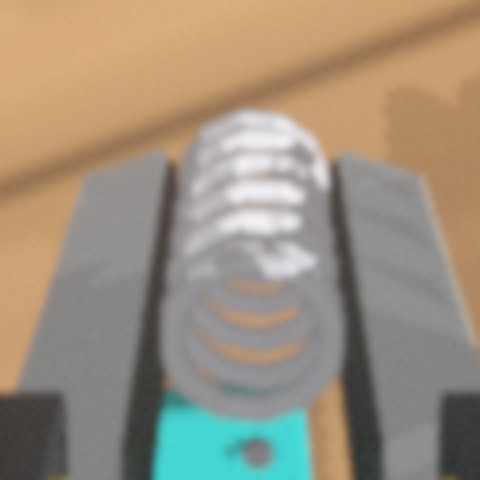

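The spring is held upright between the pads, with its top ring centred about (318.5,322) and the far edge of its foot about (318,266.5). Next I'll compute its offset in the tool.

```bash
python3 -c "
from h import *
import pickle
c=pickle.load(open('c_held.pkl','rb'));e=np.array(c['o']['ee_pos']);Rt=R.from_quat(c['o']['tool_rot']).as_matrix()
print(e,Rt.round(4))
top=onz(c,(318.5,322.3),e[2]+31);print('top',top,(top-e)@Rt)
f=onz(c,(318.2,266.7),e[2]-19);print('foot edge',f,(f-e)@Rt, 'expected x 11')
"
```

```text
[ 573.35029897 -263.78256218  156.42376681] [[-9.295e-01  3.689e-01 -3.900e-03]
 [ 3.689e-01  9.295e-01  2.500e-03]
 [ 4.600e-03  8.000e-04 -1.000e+00]]
top [ 571.26355325 -261.13293827  187.42376681] [  3.05866679   1.71909102 -30.98490436]
foot edge [ 563.06443025 -257.86898935  137.42376681] [11.654884    1.68628239 19.05490933] expected x 11
```

```bash
python3 -m crank '[{"xyz":[1,47,0],"turn":0,"grip":10},{"xyz":[1,47,0],"turn":0,"grip":10},{"xyz":[1,47,0],"turn":0,"grip":10},{"xyz":[0,48,-10],"turn":0,"grip":10},{"xyz":[0,0,0],"turn":0,"grip":10},{"xyz":[0,0,0],"turn":0,"grip":10},{"xyz":[0,0,0],"turn":0,"grip":10}]'
python3 -c "
from h import *
import pickle
c=cam('wrist');c['o']=monitor.get_obs();pickle.dump(c,open('c_near.pkl','wb'))
q=proj(c,c['o']['ee_pos']);
x,y=int(q[0])-60,int(q[1])-120
print(x,y)
w=cv2.resize(c['im'][y:y+150,x:x+120],(480,600),interpolation=cv2.INTER_CUBIC)
cv2.imwrite('pics/w4.png',w)"
```

```text
time_s: 6.62
ee_pos: [577.7, -76.8, 148.6]
tool_rot: [0.188, 0.982, -0.0, -0.0]
wrist_force: [0.5, -0.5, 0.0]
width: 20.6
255 179
```

View pics/w4.png

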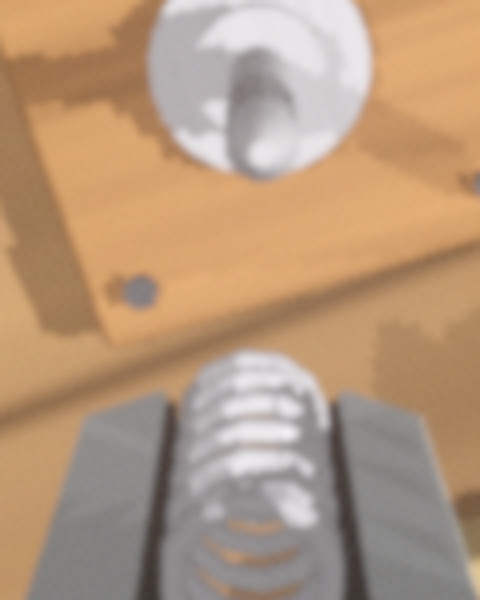

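The rod's tip is at crop (263,151), i.e. pixel (320.8,216.8). The upper edge of the held spring's foot is at crop (255,351), i.e. (318.8,266.8).

```bash
python3 -c "
from h import *
import pickle
c=pickle.load(open('c_near.pkl','rb'));e=np.array(c['o']['ee_pos']);Rt=R.from_quat(c['o']['tool_rot']).as_matrix()
t=onz(c,(320.75,216.75),115);f=onz(c,(318.75,266.75),e[2]-19)
print(e,t,(t-e)@Rt,(f-e)@Rt)
d=(t-e)@Rt-(f-e)@Rt;d[0]+=11;d[2]=0;print(d, Rt@d)
s=cam('scene');print(proj(s,t))
"
```

```text
[577.74944688 -76.81141951 148.74425826] [543.21549535 -59.58313977 115.        ] [38.45616973  3.22537536 33.74614585] [11.77835526  2.00915184 19.00028793]
[37.67781447  1.21622352  0.        ] [-3.45490681e+01  1.50817370e+01  2.40102893e-03]
[310.09582535 273.02023683]
```

```bash
python3 -m crank '[{"xyz":[-17.5,7.5,0],"turn":0,"grip":10},{"xyz":[-17,7.6,0],"turn":0,"grip":10},{"xyz":[0,0,0],"turn":0,"grip":10},{"xyz":[0,0,0],"turn":0,"grip":10},{"xyz":[0,0,-8],"turn":0,"grip":10},{"xyz":[0,0,-6],"turn":0,"grip":10},{"xyz":[0,0,-3],"turn":0,"grip":10},{"xyz":[0,0,0],"turn":0,"grip":10}]'
python3 -m crank '[{"xyz":[0,0,-4],"turn":0,"grip":10},{"xyz":[0,0,-2],"turn":0,"grip":10},{"xyz":[0,0,0],"turn":0,"grip":10}]'
python3 -c "
from h import *
print(monitor.get_obs()['wrist_torque'])
s=cam('scene');q=proj(s,(543,-60,125)).astype(int);print(q);a=s['im'][q[1]-30:q[1]+45,q[0]-40:q[0]+40]
cv2.imwrite('pics/s1.png',cv2.resize(a,None,fx=6,fy=6,interpolation=cv2.INTER_CUBIC))"
```

```text
time_s: 7.72
ee_pos: [543.0, -60.4, 131.5]
tool_rot: [0.188, 0.982, 0.0, -0.0]
wrist_force: [-0.4, -0.7, 0.1]
width: 21.2
time_s: 8.1
ee_pos: [543.1, -60.5, 125.9]
tool_rot: [0.188, 0.982, 0.0, -0.0]
wrist_force: [0.3, -0.1, -0.6]
width: 20.6
[-0.05138923 -0.00433146  0.01328861]
[309 269]
```

View pics/s1.png

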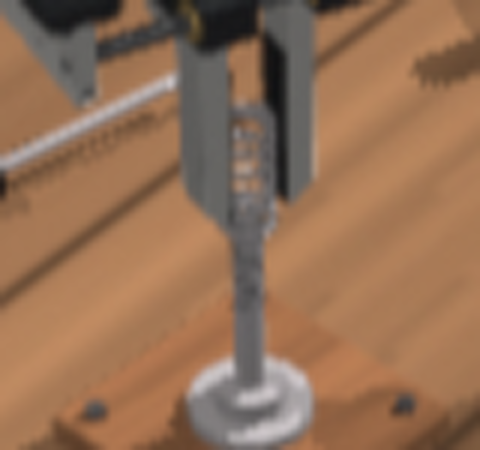

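The picture shows the rod's tip inside the spring's lower coils, with no force reading. I'll descend, watching the force.

```bash
python3 -m crank '[{"xyz":[0,0,-4],"turn":0,"grip":10},{"xyz":[0,0,-4],"turn":0,"grip":10},{"xyz":[0,0,0],"turn":0,"grip":10}]'
python3 -m crank '[{"xyz":[0,0,-5],"turn":0,"grip":10},{"xyz":[0,0,-5],"turn":0,"grip":10},{"xyz":[0,0,0],"turn":0,"grip":10}]'; python3 -c "
from h import *
print(monitor.get_obs()['wrist_torque'])"
```

```text
time_s: 8.52
ee_pos: [543.0, -60.5, 117.6]
tool_rot: [0.188, 0.982, -0.0, -0.0]
wrist_force: [0.4, -0.7, -1.1]
width: 21.0
time_s: 8.9
ee_pos: [543.0, -60.5, 107.5]
tool_rot: [0.188, 0.982, -0.0, -0.0]
wrist_force: [-0.2, -0.9, -0.8]
width: 20.7
[-0.10118215 -0.03556341  0.01548624]
```

```bash
python3 -m crank '[{"xyz":[0,0,-8],"turn":0,"grip":10},{"xyz":[0,0,-8],"turn":0.05,"grip":10},{"xyz":[0,0,-8],"turn":-0.05,"grip":10},{"xyz":[0,0,0],"turn":0,"grip":10}]'
python3 -m crank '[{"xyz":[0,0,-8],"turn":0.05,"grip":10},{"xyz":[0,0,-8],"turn":-0.05,"grip":10},{"xyz":[0,0,-8],"turn":0,"grip":10},{"xyz":[0,0,0],"turn":0,"grip":10}]'
python3 -m crank '[{"xyz":[0,0,-4],"turn":0,"grip":10},{"xyz":[0,0,-3],"turn":0,"grip":10},{"xyz":[0,0,0],"turn":0,"grip":10}]'
```

```text
time_s: 9.4
ee_pos: [542.9, -60.6, 83.2]
tool_rot: [0.187, 0.982, -0.0, -0.0]
wrist_force: [1.7, -1.2, -0.8]
width: 20.6
time_s: 9.9
ee_pos: [543.0, -60.5, 59.5]
tool_rot: [0.187, 0.982, -0.0, -0.0]
wrist_force: [1.1, -0.6, -1.3]
width: 20.7
time_s: 10.28
ee_pos: [543.1, -60.5, 52.8]
tool_rot: [0.188, 0.982, 0.0, -0.0]
wrist_force: [-0.1, -0.8, -1.4]
width: 20.7
```

```bash
python3 -m crank '[{"xyz":[0,0,-2],"turn":0,"grip":10},{"xyz":[0,0,-1],"turn":0,"grip":10},{"xyz":[0,0,0],"turn":0,"grip":10}]'
python3 -m crank '[{"xyz":[0,0,-1.5],"turn":0,"grip":10},{"xyz":[0,0,0],"turn":0,"grip":10}]'
python3 -m crank '[{"xyz":[0,0,0],"turn":0,"grip":26},{"xyz":[0,0,0],"turn":0,"grip":45},{"xyz":[0,0,0],"turn":0,"grip":60},{"xyz":[0,0,0],"turn":0,"grip":60}]'
python3 -m crank '[{"xyz":[0,0,40],"turn":0,"grip":60},{"xyz":[0,0,50],"turn":0,"grip":60},{"xyz":[0,0,50],"turn":0,"grip":60},{"xyz":[0,0,26],"turn":0,"grip":60},{"xyz":[0,0,0],"turn":0,"grip":60},{"xyz":[0,0,0],"turn":0,"grip":60}]'
python3 -c "
from h import *
import pickle
s=cam('scene');q=proj(s,(543,-60,60)).astype(int);a=s['im'][q[1]-40:q[1]+35,q[0]-35:q[0]+35]
c=cam('wrist');c['o']=monitor.get_obs();pickle.dump(c,open('c_seat.pkl','wb'));q=proj(c,(543,-60,80)).astype(int);b=c['im'][q[1]-38:q[1]+37,q[0]-35:q[0]+35];print(q-[35,38])
cv2.imwrite('pics/s2.png',cv2.resize(np.hstack([a,b]),None,fx=5.5,fy=5.5,interpolation=cv2.INTER_CUBIC))"
```

```text
time_s: 10.65
ee_pos: [543.2, -60.4, 50.0]
tool_rot: [0.188, 0.982, 0.0, 0.0]
wrist_force: [-0.0, -1.4, -0.5]
width: 20.7
time_s: 10.9
ee_pos: [543.3, -60.5, 49.0]
tool_rot: [0.188, 0.982, 0.0, 0.0]
wrist_force: [-0.5, -0.1, 3.8]
width: 20.7
time_s: 11.4
ee_pos: [543.0, -60.3, 48.3]
tool_rot: [0.188, 0.982, 0.0, -0.0]
wrist_force: [-1.0, -0.2, -0.3]
width: 52.6
time_s: 12.15
ee_pos: [542.2, -60.2, 213.0]
tool_rot: [0.188, 0.982, 0.0, -0.001]
wrist_force: [0.1, -0.2, 0.0]
width: 60.3
[281 199]
```

View pics/s2.png

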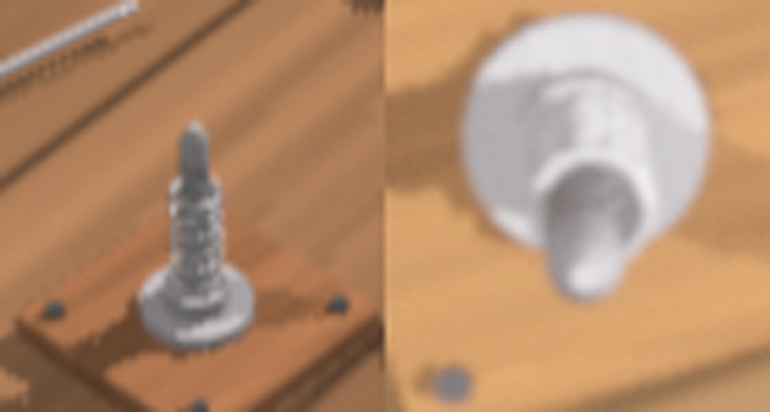

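The spring stands on the collar around the rod (scene crop (197,240), wrist crop with the rod inside the ring). Now the carrier.

```bash
python3 -m crank '[{"xyz":[-11.5,46.5,0],"turn":-0.09,"grip":60},{"xyz":[-11.5,46.5,0],"turn":-0.09,"grip":60},{"xyz":[-11.5,46.5,0],"turn":0,"grip":60},{"xyz":[-11.5,46.5,0],"turn":0,"grip":60},{"xyz":[-11.5,46.5,0],"turn":0,"grip":60},{"xyz":[-11.5,47,-40],"turn":0,"grip":60},{"xyz":[0,0,-50],"turn":0,"grip":60},{"xyz":[0,0,0],"turn":0,"grip":60},{"xyz":[0,0,0],"turn":0,"grip":60},{"xyz":[0,0,0],"turn":0,"grip":60}]'
python3 -c "
from h import *
import pickle
c=cam('wrist');c['o']=monitor.get_obs();pickle.dump(c,open('c_car2.pkl','wb'))
q=proj(c,np.array([473.3,219.3,44])).astype(int);x,y=q-[70,90];print(q,x,y)
cv2.imwrite('pics/w5.png',cv2.resize(c['im'][y:y+140,x:x+140],(560,560),interpolation=cv2.INTER_CUBIC))"
```

```text
time_s: 13.5
ee_pos: [475.9, 218.8, 126.5]
tool_rot: [0.276, 0.961, 0.001, 0.002]
wrist_force: [0.5, -0.0, -0.2]
width: 60.0
[314 250] 244 160
```

View pics/w5.png

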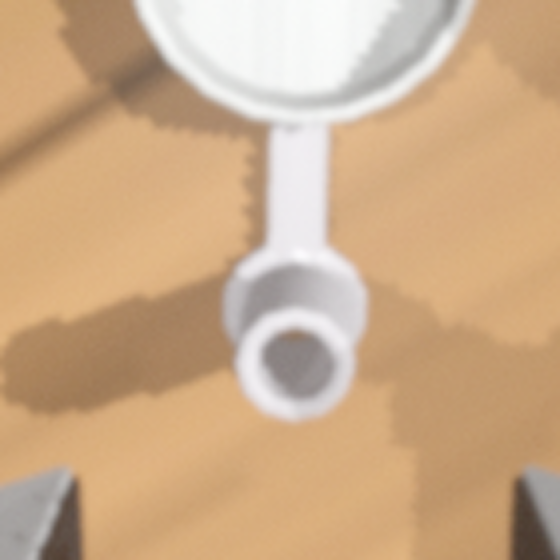

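The sleeve's bore is centred at crop (297,363), i.e. (318.3,250.8). It lies midway between the fingers (inner edges at 78 and 515), and the arm points straight up the image.

```bash
python3 -c "
from h import *
import pickle
c=pickle.load(open('c_car2.pkl','rb'));e=np.array(c['o']['ee_pos']);Rt=R.from_quat(c['o']['tool_rot']).as_matrix()
t=onz(c,(318.25,250.75),44);print(e,t,(t-e)@Rt,Rt.round(3),c['o']['time_s'])"
```

```text
[475.7377484  218.73911671 126.44745009] [475.31078215 221.43827682  44.        ] [ 1.98678211  1.83154887 82.44845612] [[-0.848  0.53   0.003]
 [ 0.53   0.848  0.001]
 [-0.002  0.003 -1.   ]] 13.55
```

```bash
python3 -m crank '[{"xyz":[-1,0.5,-40],"turn":0,"grip":60},{"xyz":[0,0,-35],"turn":0,"grip":60},{"xyz":[0,0,-20],"turn":0,"grip":60},{"xyz":[0,0,-14],"turn":0,"grip":60},{"xyz":[0,0,0],"turn":0,"grip":40},{"xyz":[0,0,0],"turn":0,"grip":28},{"xyz":[0,0,0],"turn":0,"grip":10},{"xyz":[0,0,0],"turn":0,"grip":10},{"xyz":[0,0,0],"turn":0,"grip":10}]'
python3 -m crank '[{"xyz":[0,0,0],"turn":0,"grip":10},{"xyz":[0,0,0],"turn":0,"grip":10},{"xyz":[0,0,20],"turn":0,"grip":10},{"xyz":[0,0,40],"turn":0,"grip":10},{"xyz":[0,0,50],"turn":0,"grip":10},{"xyz":[0,0,18],"turn":0,"grip":10},{"xyz":[0,0,0],"turn":0,"grip":10},{"xyz":[0,0,0],"turn":0,"grip":10}]'
python3 -c "
from h import *
import pickle
c=cam('wrist');c['o']=monitor.get_obs();pickle.dump(c,open('c_held2.pkl','wb'));e=np.array(c['o']['ee_pos'])
q=proj(c,e).astype(int);x,y=q-[70,90];print(q,x,y)
cv2.imwrite('pics/w6.png',cv2.resize(c['im'][y:y+140,x:x+140],(560,560),interpolation=cv2.INTER_CUBIC))"
```

```text
time_s: 14.68
ee_pos: [473.7, 219.6, 16.3]
tool_rot: [0.275, 0.961, 0.0, 0.001]
wrist_force: [0.5, -0.1, 2.5]
width: 21.6
time_s: 15.68
ee_pos: [471.9, 218.9, 142.1]
tool_rot: [0.275, 0.961, -0.001, -0.001]
wrist_force: [0.2, 0.5, -1.9]
width: 21.8
[315 299] 245 209
```

View pics/w6.png

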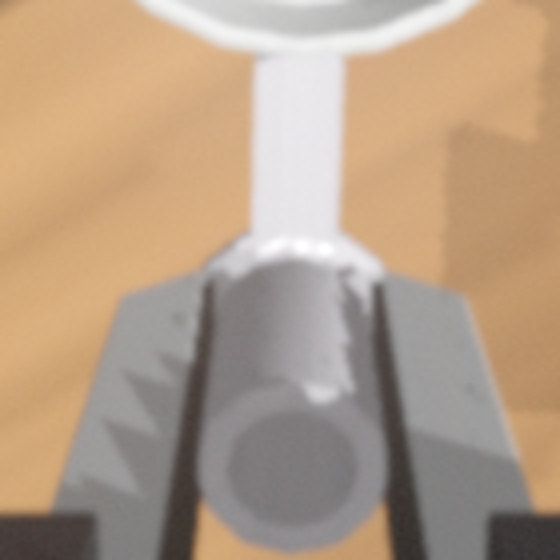

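The sleeve is held between the pads with the arm pointing up the image. The top ring is centred at about (318,326), and the flange's far edge is near (318.5,267.5).

```bash
python3 -c "
from h import *
import pickle
c=pickle.load(open('c_held2.pkl','rb'));e=np.array(c['o']['ee_pos']);Rt=R.from_quat(c['o']['tool_rot']).as_matrix()
print(e)
t=onz(c,(318,326),e[2]+27);print('top',(t-e)@Rt)
f=onz(c,(318.5,267.5),e[2]-14);print('flange edge, expect 16',(f-e)@Rt)
c=pickle.load(open('c_seat.pkl','rb'));im=c['im'];g=cv2.cvtColor(im,cv2.COLOR_BGR2GRAY)
e=c['o']['ee_pos'];Rt=R.from_quat(c['o']['tool_rot']).as_matrix()
# crop pix tip outline bottom (585-385)/5.5,300/5.5 ; origin 281,199
u=(281+201/5.5,199+300/5.5);b=onz(c,u,109);print('rod far edge',u,b,'axis',b+6*Rt[:,0])
u=(281+(592-385)/5.5,199+208/5.5);b=onz(c,u,80);print('spring top',u,b)
"
```

```text
[471.84429785 218.91858972 141.8873103 ]
top [ -0.91941201   1.42167511 -27.00634467]
flange edge, expect 16 [13.11817638  1.77688849 14.02629495]
rod far edge (317.54545454545456, 253.54545454545456) [548.73689012 -61.44365392 109.        ] axis [543.16012954 -59.23022585 109.02185602]
spring top (318.6363636363636, 236.8181818181818) [542.73652059 -57.99655946  80.        ]
```

```bash
python3 -m crank '[{"xyz":[0,0,8],"turn":0.09,"grip":10},{"xyz":[11.5,-46.5,0],"turn":0.09,"grip":10},{"xyz":[11.5,-46.5,0],"turn":0,"grip":10},{"xyz":[11.5,-46.5,0],"turn":0,"grip":10},{"xyz":[11.5,-46.5,0],"turn":0,"grip":10},{"xyz":[11,-46,0],"turn":0,"grip":10},{"xyz":[11,-46,0],"turn":0,"grip":10},{"xyz":[0,0,0],"turn":0,"grip":10},{"xyz":[0,0,0],"turn":0,"grip":10},{"xyz":[0,0,0],"turn":0,"grip":10}]'; python3 -c "
from h import *
o=monitor.get_obs();print(o['ee_pos'],R.from_quat(o['tool_rot']).as_matrix().round(3),o['wrist_torque'])"
```

```text
time_s: 16.98
ee_pos: [540.5, -57.4, 151.0]
tool_rot: [0.187, 0.982, 0.0, -0.001]
wrist_force: [0.5, 0.3, -1.8]
width: 22.1
[540.46961387 -57.38829362 151.03875972] [[-0.93   0.368 -0.001]
 [ 0.368  0.93   0.001]
 [ 0.002  0.    -1.   ]] [-0.00299467 -0.04695901  0.01736456]
```

```bash
python3 -m crank '[{"xyz":[-0.4,-1.6,-8],"turn":0,"grip":10},{"xyz":[0,0,-8],"turn":0,"grip":10},{"xyz":[0,0,0],"turn":0,"grip":10},{"xyz":[0,0,0],"turn":0,"grip":10}]'
python3 -m crank '[{"xyz":[0,0,-2],"turn":0,"grip":10},{"xyz":[0,0,-2],"turn":0,"grip":10},{"xyz":[0,0,0],"turn":0,"grip":10}]'
python3 -m crank '[{"xyz":[0,0,-2],"turn":0,"grip":10},{"xyz":[0,0,-2],"turn":0,"grip":10},{"xyz":[0,0,0],"turn":0,"grip":10}]'; python3 -c "
from h import *
o=monitor.get_obs();print(o['wrist_torque'])"
```

```text
time_s: 17.48
ee_pos: [540.8, -60.1, 135.6]
tool_rot: [0.188, 0.982, 0.0, -0.0]
wrist_force: [-0.4, -0.1, -2.6]
width: 21.8
time_s: 17.85
ee_pos: [540.7, -60.2, 131.5]
tool_rot: [0.188, 0.982, 0.0, -0.0]
wrist_force: [-0.2, -0.1, -2.3]
width: 21.9
time_s: 18.23
ee_pos: [540.6, -60.2, 127.4]
tool_rot: [0.188, 0.982, 0.0, -0.0]
wrist_force: [0.2, 0.1, -1.7]
width: 21.6
[-0.0446134  -0.02130058  0.00961199]
```

```bash
python3 -m crank '[{"xyz":[-0.4,1,0],"turn":0,"grip":10},{"xyz":[0,0,-2],"turn":0,"grip":10},{"xyz":[0,0,-2],"turn":0,"grip":10},{"xyz":[0,0,0],"turn":0,"grip":10}]'
python3 -m crank '[{"xyz":[0,0,-2],"turn":0,"grip":10},{"xyz":[0,0,-2],"turn":0,"grip":10},{"xyz":[0,0,0],"turn":0,"grip":10}]'
python3 -m crank '[{"xyz":[0,0,-2],"turn":0,"grip":10},{"xyz":[0,0,-2],"turn":0,"grip":10},{"xyz":[0,0,0],"turn":0,"grip":10}]'; python3 -c "
from h import *
o=monitor.get_obs();print(o['wrist_torque'])"
```

```text
time_s: 18.73
ee_pos: [540.7, -59.5, 123.6]
tool_rot: [0.188, 0.982, -0.0, 0.0]
wrist_force: [0.4, -0.4, -3.0]
width: 21.9
time_s: 19.1
ee_pos: [540.8, -59.6, 119.6]
tool_rot: [0.188, 0.982, -0.0, 0.0]
wrist_force: [1.3, -3.1, -1.7]
width: 22.2
time_s: 19.48
ee_pos: [540.8, -59.6, 115.6]
tool_rot: [0.188, 0.982, -0.0, 0.0]
wrist_force: [2.2, -2.7, -2.0]
width: 21.6
[-0.60115779 -0.41236435  0.00396673]
```

```bash
python3 -m crank '[{"xyz":[0.6,-0.8,0],"turn":0,"grip":10},{"xyz":[0,0,-2],"turn":0,"grip":10},{"xyz":[0,0,-2],"turn":0,"grip":10},{"xyz":[0,0,0],"turn":0,"grip":10}]'
python3 -m crank '[{"xyz":[0,0,-3],"turn":0,"grip":10},{"xyz":[0,0,-3],"turn":0,"grip":10},{"xyz":[0,0,0],"turn":0,"grip":10}]'
python3 -m crank '[{"xyz":[0,0,-3],"turn":0,"grip":10},{"xyz":[0,0,-3],"turn":0,"grip":10},{"xyz":[0,0,0],"turn":0,"grip":10}]'; python3 -c "
from h import *
o=monitor.get_obs();print(o['wrist_torque'])"
```

```text
time_s: 19.98
ee_pos: [540.7, -59.8, 111.3]
tool_rot: [0.188, 0.982, 0.0, -0.0]
wrist_force: [1.4, -0.3, -3.9]
width: 21.9
time_s: 20.35
ee_pos: [540.7, -59.9, 105.2]
tool_rot: [0.188, 0.982, 0.0, -0.0]
wrist_force: [1.5, -0.6, -2.5]
width: 21.8
time_s: 20.72
ee_pos: [540.8, -59.9, 99.3]
tool_rot: [0.188, 0.982, 0.0, -0.0]
wrist_force: [1.0, -0.0, -2.5]
width: 21.8
[-0.04194933 -0.20573411 -0.03224499]
```

```bash
python3 -m crank '[{"xyz":[0.4,0,-2],"turn":0,"grip":10},{"xyz":[0,0,-1.5],"turn":0,"grip":10},{"xyz":[0,0,0],"turn":0,"grip":10},{"xyz":[0,0,0],"turn":0,"grip":10}]'
python3 -m crank '[{"xyz":[0,0,-1.5],"turn":0,"grip":10},{"xyz":[0,0,-1],"turn":0,"grip":10},{"xyz":[0,0,0],"turn":0,"grip":10},{"xyz":[0,0,0],"turn":0,"grip":10}]'; python3 -c "
from h import *
o=monitor.get_obs();print(o['wrist_torque'])"
```

```text
time_s: 21.22
ee_pos: [541.3, -60.0, 96.1]
tool_rot: [0.188, 0.982, 0.0, -0.0]
wrist_force: [-0.3, -1.5, -2.0]
width: 21.7
time_s: 21.72
ee_pos: [541.5, -60.1, 93.8]
tool_rot: [0.188, 0.982, 0.0, 0.0]
wrist_force: [-0.2, 0.1, -1.2]
width: 21.6
[-0.02655289 -0.06749482 -0.01903882]
```

```bash
python3 -m crank '[{"xyz":[0,0,-1],"turn":0,"grip":10},{"xyz":[0,0,-1],"turn":0,"grip":10},{"xyz":[0,0,0],"turn":0,"grip":10},{"xyz":[0,0,0],"turn":0,"grip":10}]'
python3 -m crank '[{"xyz":[0,0,0],"turn":0,"grip":23},{"xyz":[0,0,0],"turn":0,"grip":25},{"xyz":[0,0,0],"turn":0,"grip":30},{"xyz":[0,0,0],"turn":0,"grip":45},{"xyz":[0,0,0],"turn":0,"grip":60},{"xyz":[0,0,0],"turn":0,"grip":60},{"xyz":[0,0,0],"turn":0,"grip":60}]'
```

```text
time_s: 22.22
ee_pos: [541.5, -60.1, 91.7]
tool_rot: [0.188, 0.982, 0.0, 0.0]
wrist_force: [-0.3, -0.2, -0.3]
width: 21.8
time_s: 23.1
ee_pos: [541.4, -60.0, 91.7]
tool_rot: [0.188, 0.982, 0.0, 0.0]
wrist_force: [0.5, -0.6, 0.7]
width: 59.6
```

Load transferred and released. I'll retreat upward and use the last picture for the final check.

```bash
python3 -m crank '[{"xyz":[0,0,20],"turn":0,"grip":60},{"xyz":[0,0,40],"turn":0,"grip":60},{"xyz":[0,0,50],"turn":0,"grip":60},{"xyz":[0,0,40],"turn":0,"grip":60},{"xyz":[0,0,0],"turn":0,"grip":60},{"xyz":[0,0,0],"turn":0,"grip":60},{"xyz":[0,0,0],"turn":0,"grip":60}]'
python3 -c "
from h import *
s=cam('scene');q=proj(s,(543,-60,75)).astype(int);a=s['im'][q[1]-45:q[1]+45,q[0]-60:q[0]+50]
c=cam('wrist');q=proj(c,(543,-60,100)).astype(int);b=c['im'][q[1]-90:q[1]+90,q[0]-75:q[0]+75]
f=lambda i:cv2.resize(i,(int(i.shape[1]*480/i.shape[0]),480),interpolation=cv2.INTER_CUBIC)
o=np.hstack([f(a)[:,80:500],f(b)[:, :380]]);print(o.shape);cv2.imwrite('pics/fin.png',o)
print([ (k,proj(s,(543,-60,z)).round(1)) for k,z in (('tip',115),('sleevetop@119',119),('foot75',75))],q)"
```

```text
time_s: 23.98
ee_pos: [540.4, -59.8, 239.9]
tool_rot: [0.188, 0.982, 0.0, -0.002]
wrist_force: [0.2, -0.4, -0.2]
width: 59.8
(480, 800, 3)
[('tip', array([309.9, 273.1])), ('sleevetop@119', array([309.9, 271.7])), ('foot75', array([310.2, 286.7]))] [316 237]
```

View pics/fin.png

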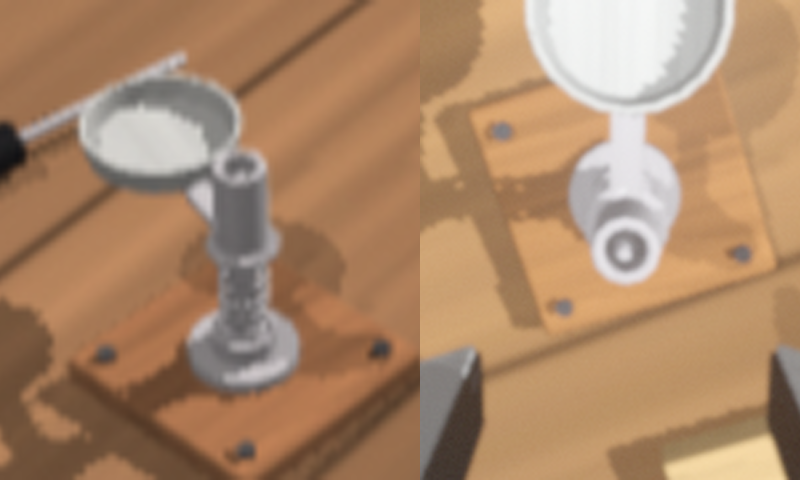

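The sleeve is on the rod (tip visible in its bore, left panel (240,165), right panel (626,252)). Its flange rests on the spring at (243,245), the spring stands on the collar, the pan hangs clear, and the gripper is away.

```bash
python3 -c "
from bench import manip,monitor
print(manip.sign_off(),monitor.get_obs()['time_s'])"
```

```text
the job is handed in; nothing more can be done
the job is handed in; nothing more can be done
```

The scale is back together and the job is handed in, at about 24 s of the 66 s; no verdict was reported. I threaded the slim spring onto the larger wooden stand's rod, with two small twists on the way down and about 4 N at the collar, and let it go. I then lowered the pan's sleeve slowly over the rod until the spring carried it, and released it.

- **Last checks:** The downward reading at the wrist fell from about −2.4 N to −0.3 N just before I let go, so the spring took the weight. The last picture shows the rod's tip inside the sleeve, the flange on the spring, the spring on the collar and the pan hanging clear. The gripper was well above everything.
- **Foot height:** I estimate the sleeve's foot at about 75 mm above the bench (45 mm above the collar). This comes from the gripper height at release; I did not measure it after letting go.
- **Disagreements:** The cameras differed by 2 to 6 mm on positions, and the wrist camera read about 1.8 mm off along the jaws. I corrected for this using the held parts. On the rod the sleeve briefly pressed sideways with about 3.5 N, which cleared after a shift of about 1 mm.
- **Other things on the bench:** I did not knowingly touch any of them, but I did not measure their positions again.

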